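# Fit the prescribed handle on the turning trainer and hold it for the thumbscrew

## Task

I'm setting up the turning trainer for the next client: the picture card in the black tray shows which handle it gets, a blue disc for the round blue knob, a yellow bar for the yellow bar handle. Pinch the trainer's bare shaft, turn it until your fingers are squeezing on its flat with the flat facing the red neutral mark, then slide that handle all the way down onto the shaft with its thumbscrew over the flat. Finish still gripping the handle and pressing it down lightly, about as hard as the weight of a one-kilo bag, so I can do up the screw; never lean on it hard, and leave the other handles and everything else where they are.

Things in the scene. Friction and masses are not known exactly. Their poses are not given: they have to be found in the camera images.
- trainer: turning trainer fixed to the table: grey housing 190 x 126 mm, top at 75 mm, white round angle scale (100 mm wide, top at 78 mm) round a vertical steel shaft. Origin: on the table under the shaft axis; z up, x towards the red neutral mark (triangle on the scale, stripe down the front). Housing ends 50 mm in front of the axis, 140 mm behind; a brake knob juts 96 mm to -y.
- shaft (a joint): turn of the shaft, rad, counter-clockwise positive seen from above; at 0 its flat faces the red neutral mark (trainer +x). Turns freely between stops at -1.9 and 1.9 against a light brake (about 0.12 N m) and stays where it is left. It starts turned counter-clockwise by 0.45 to 1.5 rad.
- shaft_flat: flat on the bare shaft, turning with it. Shaft 22 mm thick, 38 mm tall on a 39 mm shoulder, last 4 mm tapered. The flat, 15 mm wide, runs its full length: 18.5 mm across the flat, 22 mm elsewhere; a red line on the end points to it. Origin: shaft axis at the shoulder top, 89 mm above the table; x out through the flat, z up. A handle is home with its underside on the shoulder.
- blue_handle: round blue knob, 52 mm wide, 44 to 78 mm above the underside. Aluminium hub below it: 39 mm wide, 44 mm tall, round hole 25 mm wide and 44 mm deep from below; black thumbscrew (head 16 mm wide) on one side. Loose, 0.2 to 0.35 kg, stands upright on its hub. Origin: centre of the hub underside; z up, x out through the thumbscrew.
- blue_handle_screw (a point): outer end of the blue handle's thumbscrew, at x 36 mm, z 20 mm of the handle
- yellow_handle: yellow bar grip, 24 mm thick (x), 78 mm long (y), 44 to 78 mm above the underside. Aluminium hub below it: 39 mm wide, 44 mm tall, round hole 25 mm wide and 44 mm deep from below; black thumbscrew (head 16 mm wide) on one side. Loose, 0.2 to 0.35 kg, stands upright on its hub. Origin: centre of the hub underside; z up, x out through the thumbscrew.
- yellow_handle_screw (a point): outer end of the yellow handle's thumbscrew, at x 36 mm, z 20 mm of the handle
- red_handle: red lever handle on the same kind of hub, top 74 mm, lever reaching 74 mm from the hub's axis; never wanted today, leave alone. Origin: centre of the hub's underside, x along the lever.
- tray_in (a point): black square tray, 130 x 130 mm, rim 22 mm high; this point is the centre of its inner floor. One of the two cards lies in it.
- blue_card: white card 70 x 95 mm, 2 mm thick, fixed, with a blue disc: lies either in the black tray or on the spiral pad. Origin: centre of its underside.
- yellow_card: white card 70 x 95 mm, 2 mm thick, fixed, with a yellow bar: lies in the other of those two places. Origin: centre of its underside.
- cube_a: blue and yellow wooden cube, 45 mm, loose; leave alone. Origin: centre of its underside.
- cube_b: white and red wooden cube, 45 mm, loose; leave alone. Origin: centre of its underside.
- cube_c: white and blue wooden cube, 45 mm, loose; leave alone. Origin: centre of its underside.
- mouse: black computer mouse on a pink round mat, loose; leave alone. Origin: underside.
- mug: white mug, 80 mm wide, 92 mm high, loose; leave alone. Origin: underside.
- putty_jar: clear jar with green lid, 68 mm wide, 62 mm high, loose; leave alone. Origin: underside.

How it is judged:
By the outcome, as a careful person would: the job done as asked, in the order asked, and still so for the second after the job is handed in, while the arm keeps its last pose, push and grip.
It also fails if it takes over 72 s, if anything falls off the work surface, if the arm or the gripper's body presses on something with over 40 N, if the wrist force passes 120 N, or if a joint passes its speed limit or range.

## Robot

A 6-joint arm with a two-finger parallel gripper is mounted at the origin on the work surface. World frame = base frame: x ahead of the robot, y to its left, z up, the work surface at z = 0. Lengths are in m, angles in rad, forces in N, time in s.
With the tool pointing down it reaches from about 0.3 to 0.75 m from the base axis. Payload 8.5 kg.
Tool frame: the origin (TCP) lies at the very end of the fingers, on their centre line; the grasp point (between the pads) lies 19 mm behind it (manip.grip_point_offset is the distance from the TCP to the grasp point, in m); z points along the fingers, y is the line along which they close (so a half turn about z gives the same grasp; the last joint's range is limited). The gripper opens to 88 mm and grips with 3 to 60 N. Pads are 18 mm wide; open, the fingers measure 123 mm over their backs; the gripper's body (75 mm by 187 mm) begins 45 mm behind the grasp point.
Start: joints at [1.006, 0.381, 1.297, -0, 1.464, -0.215], TCP at [0.188, 0.517, 0.239] pointing down, gripper open.
Joint ranges: [-3.11, 3.11], [-0.89, 2.33], [0.22, 2.48], [-1.42, 4.56], [0.17, 2.85], [-2.88, 2.88]. Speed limits (rad/s): [2.39, 2.39, 3.14, 3.14, 3.14, 3.14].

## Interface

Orientations are given as a 3x3 rotation matrix whose columns are the frame's x, y, z axes.
In Python, from cell import manip gives the robot as it stands.
- The arm moves only by the tool drive_tool, never from a script. Its argument "motion" is a list of rows, each a list of 4 numbers: the shift along the tool's x, y, z in m, then the turn about the tool's z in rad. A call has 1 to 5 rows; each row is the pose to reach, as a shift and turn from the pose commanded when the call began, along the tool's axes at that moment; what a row does not reach only later rows make up. A row lasts 1/8 s, in which the tool goes at most 62.5 mm and 10.7 degrees, less where a joint would pass 70% of its speed; a pose out of reach is approached as far as the arm can. A call with a gripper value outside its range is refused whole. "fingers" is the finger opening in m, from 0 to 0.0881, set as the call begins (left out, the last holds). The fingers move at their own pace and stop on an object; the grip force is fixed at half the most. Time passes only in rows, so rows that repeat a pose let the fingers close. It gives the time, the measured TCP pose, the force, the opening and the grip force at its end, in the units of the state.
- manip.read_state(): the state, without advancing time (a new reading comes with each control period).
- manip.snapshot(name): name is "scene" or "side" or "wrist"; returns (picture, depth): 420x560x3 uint8, blue, green, red; 420x560 float32, m along the optical axis (not along the pixel's ray), 0 where there is no reading.
- manip.camera_params(name): a dict with "mtx" (3x3 intrinsics, pixels), "world_from_camera" (4x4, takes a point from camera to world coordinates). Camera axes: x right, y up, looking along -z (the intrinsics and any distortion apply to the point x, -y, -z); pixel columns grow to the right and rows downward; lengths in m; the calibration is good to about 2 mm. The wrist camera is an equidistant fisheye: a pixel r from the principal point sees the ray r / f radians off the axis. A picture is of the moment at which its call begins: read the wrist's pose just before it. camera_params takes no time and is no camera call; for the wrist camera it gives the pose at the moment of the call.
- manip.job_done(): hands the job in; it is judged then, once.
Trained networks look in the newest picture that a camera, given by its name, has taken for a name from the list of things; names that differ only in an ending like _2 or _b are one class to them, and where a whole thing is asked for, a point or a joint stands for the part that bears it (a point fixed in the world has none). Each returns a list of dicts, best first, with "score" (0 to 1); they miss things now and then, are a little off and sometimes report something else, mostly with a low value. They report only what shows in the picture. A call takes as long as a camera call.
- manip.silhouettes(camera, target): "mask" (420x560 bool, what is visible of it) and "xy" ([column, row] in pixels, amid what is visible of it).
The state is a dict: "t": time; "q": joint angles; "joint_velocities": joint speeds; "joint_efforts": joint torques, N m; "eef_pos": TCP position; "eef_rot": TCP orientation; "wrist_force": force on the tool from outside, world axes, zero at the start; "torque": the same for the moment, N m; "opening": finger opening in m; "grip_force": force on a finger pad.
Only numpy, scipy, OpenCV 4.12 (cv2) and the standard library are available. Lean on these libraries where they do the work, as an engineer would, in place of code of your own. Each camera call takes 0.05 s, during which the arm holds its last target. There are 200 camera calls.

## Working session

There is one attempt and no reset: what is moved stays moved. The work goes in short steps, Python scripts to look and compute and a tool call to move; the robot and the scene stay as the last step left them, time stands still between calls to the robot, and variables do not carry over. Pictures are saved under pics/ and viewed, at most 10 in all, crops included, and the job is handed in when it is done.

Besides the shell and the picture viewer there is one more tool, called after "Emit:" by a JSON object that holds its "op" and its "data". drive_tool: Moves the arm, as the interface text tells. Its arguments: {"type":"object","properties":{"motion":{"type":"array","items":{"type":"array","items":{"type":"number"}}},"fingers":{"type":"number"}},"required":["motion"]}

```bash
mkdir -p pics; ls; python3 - <<'E'
from cell import manip
import cv2,numpy as np
s=manip.read_state();print({k:np.round(v,3).tolist() for k,v in s.items()})
a,_=manip.snapshot("scene");b,_=manip.snapshot("side")
cv2.imwrite("pics/a.png",a);cv2.imwrite("pics/b.png",b)
for n in("scene","side","wrist"):
  p=manip.camera_params(n);print(n,{k:(np.round(v,3).tolist() if not isinstance(v,str) else v) for k,v in p.items()})
E
```

```text
pics
{'t': 0.0, 'q': [1.006, 0.381, 1.298, -0.0, 1.464, -0.215], 'joint_velocities': [-0.001, -0.0, 0.0, -0.002, -0.002, 0.001], 'joint_efforts': [0.0, -43.794, -22.456, 0.071, 0.035, -0.0], 'eef_pos': [0.188, 0.516, 0.238], 'eef_rot': [[-0.939, 0.343, -0.001], [0.343, 0.939, -0.001], [0.0, -0.001, -1.0]], 'wrist_force': [-0.61, 0.269, 0.166], 'torque': [0.039, -0.028, -0.025], 'grip_force': 0.0, 'opening': 0.088}
scene {'mtx': [[386.719, 0.0, 280.66], [0.0, 386.719, 205.518], [0.0, 0.0, 1.0]], 'world_from_camera': [[0.483, -0.47, 0.739, 1.464], [0.875, 0.278, -0.395, -0.401], [-0.02, 0.838, 0.546, 0.759], [0.0, 0.0, 0.0, 1.0]]}
side {'mtx': [[460.96, 0.0, 275.185], [0.0, 460.96, 212.383], [0.0, 0.0, 1.0]], 'world_from_camera': [[0.772, 0.376, -0.512, -0.191], [-0.635, 0.431, -0.641, -0.939], [-0.02, 0.82, 0.572, 0.937], [0.0, 0.0, 0.0, 1.0]]}
wrist {'mtx': [[325.192, 0.0, 277.936], [0.0, 325.192, 205.178], [0.0, 0.0, 1.0]], 'world_from_camera': [[0.342, -0.904, -0.257, 0.122], [0.94, 0.329, 0.095, 0.542], [-0.001, -0.274, 0.962, 0.383], [0.0, 0.0, 0.0, 1.0]]}
```

View pics/a.png

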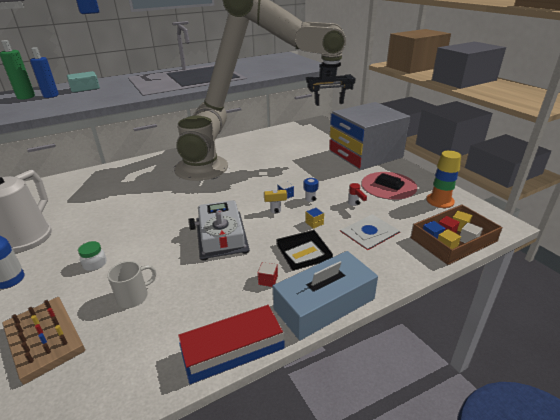

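View pics/b.png

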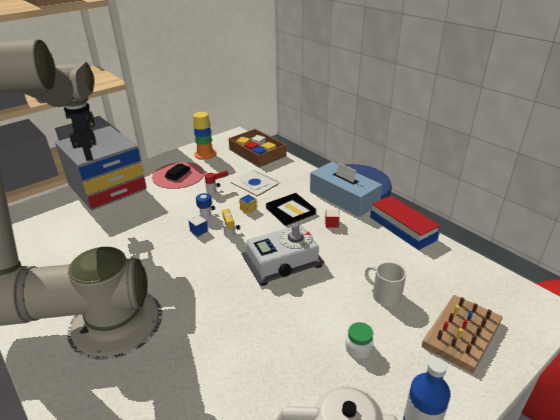

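The tray (scene ~304,250) holds the yellow bar card, and the blue disc is on the pad (369,232). So I want the yellow handle, at scene ~(275,198) and side ~(229,220), with cube_c right beside it. The trainer is at scene ~(220,228).

```bash
cat > h.py <<'E'
from cell import manip
import cv2,numpy as np
def rays(cam,uv,P=None):
    P=P or manip.camera_params(cam);M=P["mtx"];T=np.array(P["world_from_camera"])
    uv=np.atleast_2d(uv).astype(float);x=(uv[:,0]-M[0][2])/M[0][0];y=(uv[:,1]-M[1][2])/M[1][1]
    if cam=="wrist":
        r=np.hypot(x,y);k=np.where(r>1e-9,np.sin(r)/np.maximum(r,1e-9),1)
        d=np.c_[x*k,-y*k,-np.cos(r)]
    else: d=np.c_[x,-y,-np.ones(len(x))]
    return T[:3,3],d@T[:3,:3].T,d
def cloud(cam,depth,mask,P=None):
    v,u=np.nonzero(mask&(depth>0));o,d,dc=rays(cam,np.c_[u,v],P)
    return o+d*(depth[v,u]/-dc[:,2])[:,None],np.c_[u,v]
def proj(cam,X,P=None):
    P=P or manip.camera_params(cam);M=P["mtx"];T=np.array(P["world_from_camera"])
    c=(np.atleast_2d(X)-T[:3,3])@T[:3,:3];x,y,z=c[:,0],-c[:,1],-c[:,2]
    if cam=="wrist":
        r=np.hypot(x,y);k=np.arctan2(r,z)/np.maximum(r,1e-9)
    else:k=1/z
    return np.c_[M[0][0]*x*k+M[0][2],M[1][1]*y*k+M[1][2]]
def onplane(cam,uv,z,P=None):
    o,d,_=rays(cam,uv,P);return o+d*((z-o[2])/d[:,2])[:,None]
def tri(obs):
    A=0;b=0
    for o,d in obs:
        d=d/np.linalg.norm(d);Q=np.eye(3)-np.outer(d,d);A=A+Q;b=b+Q@o
    return np.linalg.solve(A,b)
E
python3 - <<'E'
from h import *
names=["trainer","shaft_flat","yellow_handle","yellow_handle_screw","blue_handle","red_handle","cube_c","cube_a","yellow_card"]
for cam in("scene","side"):
  im,dp=manip.snapshot(cam)
  for n in names:
    r=manip.silhouettes(cam,n)
    for x in r[:2]:
      C,_=cloud(cam,dp,x["mask"])
      print(cam,n,round(x["score"],2),np.round(x["xy"],1),x["mask"].sum(),np.round(np.median(C,0),3) if len(C) else None,np.round([C.min(0),C.max(0)],3).tolist() if len(C) else None)
E
```

```text
scene trainer 0.74 [217.4 232.5] 2492 [ 0.559 -0.122  0.071] [[0.354, -0.201, -0.003], [0.62, -0.007, 0.127]]
scene trainer 0.68 [274.  197.7] 370 [0.464 0.111 0.056] [[0.394, 0.079, -0.003], [0.492, 0.191, 0.08]]
scene yellow_handle 0.61 [275.9 197.1] 376 [0.464 0.111 0.056] [[0.394, 0.079, -0.004], [0.492, 0.191, 0.08]]
scene yellow_handle 0.16 [ 91.2 253.8] 630 [ 0.451 -0.478  0.04 ] [[0.404, -0.513, -0.002], [0.467, -0.445, 0.064]]
scene yellow_handle_screw 0.88 [274.8 199.6] 369 [0.464 0.111 0.056] [[0.394, 0.079, -0.001], [0.492, 0.191, 0.08]]
scene blue_handle 0.83 [309.1 189. ] 296 [0.466 0.254 0.056] [[0.381, 0.236, -0.005], [0.489, 0.313, 0.081]]
scene blue_handle 0.37 [390.  179.7] 298 [0.532 0.568 0.026] [[0.479, 0.535, 0.006], [0.578, 0.615, 0.038]]
scene red_handle 0.85 [357.1 193. ] 282 [0.568 0.371 0.055] [[0.534, 0.361, -0.004], [0.627, 0.424, 0.077]]
scene cube_c 0.88 [266.9 272.8] 420 [ 0.761 -0.072  0.039] [[0.723, -0.103, -0.003], [0.854, -0.034, 0.085]]
scene cube_c 0.71 [314.5 215.9] 308 [0.601 0.185 0.032] [[0.565, 0.168, -0.003], [0.615, 0.219, 0.049]]
scene 
[... 1007 characters left out ...]
306 [0.554 0.369 0.052] [[0.533, 0.355, -0.008], [0.621, 0.465, 0.076]]
side red_handle 0.44 [387.3 283.3] 1311 [ 0.61  -0.413  0.057] [[0.582, -0.452, -0.005], [0.756, -0.293, 0.095]]
side cube_c 0.68 [332.9 215.1] 263 [ 0.741 -0.077  0.034] [[0.718, -0.1, -0.006], [0.829, 0.003, 0.049]]
side cube_c 0.61 [197.5 220.1] 276 [0.379 0.179 0.034] [[0.359, 0.169, 0.0], [0.406, 0.222, 0.049]]
side cube_a 0.68 [332.9 215.1] 263 [ 0.741 -0.077  0.034] [[0.718, -0.1, -0.006], [0.829, 0.003, 0.049]]
side cube_a 0.61 [197.5 220.1] 276 [0.379 0.179 0.034] [[0.359, 0.169, 0.0], [0.406, 0.222, 0.049]]
side yellow_card 0.66 [289.9 210.3] 263 [0.706 0.082 0.005] [[0.668, 0.034, -0.0], [0.746, 0.128, 0.013]]
```

Emit:
{"op": "drive_tool", "data": {"motion": [[-0.05, -0.035, 0, 0], [-0.1, -0.07, 0, 0], [-0.15, -0.105, 0, 0], [-0.2, -0.14, 0, 0], [-0.24, -0.175, 0, 0]]}}

```text
t: 1.72
eef_pos: [0.355, 0.2682, 0.2389]
eef_rot: [[-0.939, 0.343, 0.001], [0.343, 0.939, 0.0], [-0.001, 0.0, -1.0]]
wrist_force: [0.2, 0.4, -0.5]
opening: 0.0883
grip_force: 0.0
```

Emit:
{"op": "drive_tool", "data": {"motion": [[-0.05, -0.035, 0, 0], [-0.1, -0.07, 0, 0], [-0.14, -0.105, 0, 0], [-0.15, -0.116, 0, 0], [-0.15, -0.116, 0, 0]]}}

```text
t: 2.35
eef_pos: [0.4551, 0.1095, 0.2387]
eef_rot: [[-0.939, 0.344, -0.0], [0.344, 0.939, 0.0], [0.0, 0.0, -1.0]]
wrist_force: [-0.5, -0.1, -0.2]
opening: 0.0882
grip_force: 0.0
```

```bash
cat > shot.py <<'E'
import sys,pickle
from h import *
P=manip.camera_params("wrist");im,dp=manip.snapshot("wrist")
pickle.dump((P,im,dp),open(sys.argv[1]+".pkl","wb"))
cv2.imwrite("pics/%s.png"%sys.argv[1],im)
E
python3 shot.py w1
```

```text
(no output)
```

View pics/w1.png

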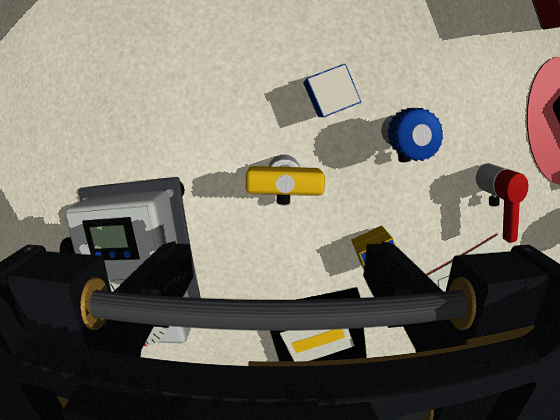

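The wrist view shows the yellow bar at (285,181), its screw at (283,198) pointing down the image, and the cube well clear. The trainer shaft is hidden behind the gripper.

```bash
cat > hm.py <<'E'
import sys,pickle
from h import *
P,im,dp=pickle.load(open(sys.argv[1]+".pkl","rb"))
hsv=cv2.cvtColor(im,cv2.COLOR_BGR2HSV)
y=cv2.inRange(hsv,(18,120,90),(34,255,255))>0
C,uv=cloud("wrist",dp,y,P);k=(np.hypot(C[:,0]-.456,C[:,1]-.107)<.07)
C=C[k];print(len(C),np.percentile(C[:,2],[5,50,95]))
T=C[C[:,2]>np.percentile(C[:,2],90)-.008][:,:2].astype(np.float32)
r=cv2.minAreaRect(T);print("top rect",r)
# pixel outline on assumed plane
print("mean",T.mean(0),"range z",C[:,2].max())
d=cv2.inRange(hsv,(0,0,0),(180,255,45))>0
S,_=cloud("wrist",dp,d,P);k=(np.hypot(S[:,0]-.456,S[:,1]-.107)<.06)&(S[:,2]>.008)&(S[:,2]<.04)
print("screw",k.sum(),np.median(S[k],0) if k.any() else 0)
g=(np.abs(cloud("wrist",dp,dp>0,P)[0][:,2])<.02)
print("table z",np.median(cloud("wrist",dp,dp>0,P)[0][g,2]))
E
python3 hm.py w1
```

```text
2332 [0.06034736 0.07694401 0.32213722]
top rect ((0.4495229721069336, 0.11267580091953278), (0.10601353645324707, 0.046134334057569504), 67.99707794189453)
mean [0.41636625 0.07845187] range z 0.3247797411195422
screw 114 [0.47952567 0.10835446 0.025898  ]
table z -0.0007843087706388974
```

Emit:
{"op": "drive_tool", "data": {"motion": [[-0.03, -0.05, 0, 0], [-0.06, -0.1, 0, 0], [-0.09, -0.15, 0, 0], [-0.1, -0.18, 0, 0], [-0.1, -0.18, 0, 0]]}}

```text
t: 3.02
eef_pos: [0.4873, -0.0937, 0.2387]
eef_rot: [[-0.939, 0.344, -0.0], [0.344, 0.939, 0.0], [0.0, 0.0, -1.0]]
wrist_force: [0.1, 0.6, -0.4]
opening: 0.088
grip_force: 0.0
```

```bash
python3 shot.py w2
```

```text
(no output)
```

View pics/w2.png

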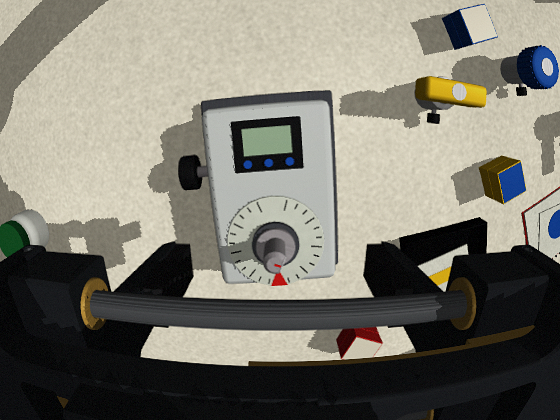

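The trainer dial centre is at (275,240), the shaft end at ~(279,262) and the red triangle at (279,278). I'll crop in on the shaft end to find the red line.

```bash
sed -i 's/k=(np.hypot(C\[:,0\]-.456,C\[:,1\]-.107)<.07)/k=(np.hypot(C[:,0]-.456,C[:,1]-.107)<.07)\&(C[:,2]<.1)/' hm.py; python3 hm.py w1;python3 hm.py w2
cat > tr.py <<'E'
import sys,pickle
from h import *
P,im,dp=pickle.load(open(sys.argv[1]+".pkl","rb"))
C,uv=cloud("wrist",dp,dp>0,P);c0=np.array([.53,-.1])
near=np.hypot(*(C[:,:2]-c0).T)<.2
H=C[near&(C[:,2]>.07)&(C[:,2]<.0768)]
r=cv2.minAreaRect(H[:,:2].astype(np.float32));print("housing",r)
for lo,hi in((.0768,.082),(.085,.093),(.120,.135)):
  k=near&(C[:,2]>lo)&(C[:,2]<hi);
  if k.sum()>5: print(lo,k.sum(),np.median(C[k],0),cv2.minEnclosingCircle(C[k][:,:2].astype(np.float32)))
hsv=cv2.cvtColor(im,cv2.COLOR_BGR2HSV)
red=(cv2.inRange(hsv,(0,120,80),(8,255,255))|cv2.inRange(hsv,(172,120,80),(180,255,255)))>0
k=near&red[uv[:,1],uv[:,0]]&(C[:,2]<.2)
for lo,hi in((.07,.085),(.115,.14)):
  q=k&(C[:,2]>lo)&(C[:,2]<hi);print("red",lo,q.sum(),C[q].mean(0) if q.any() else 0, uv[q].mean(0) if q.any() else 0)
E
python3 tr.py w2
python3 -c "
import cv2;i=cv2.imread('pics/w2.png')[225:295,235:325];cv2.imwrite('pics/c2.png',cv2.resize(i,None,fx=7,fy=7,interpolation=cv2.INTER_CUBIC))"
```

```text
1796 [0.05799538 0.0764773  0.07805794]
top rect ((0.45237448811531067, 0.1196383610367775), (0.0769118145108223, 0.023478109389543533), 68.1626968383789)
mean [0.45117235 0.11964188] range z 0.07954883524545525
screw 114 [0.47952567 0.10835446 0.025898  ]
table z -0.0007843087706388974
1065 [0.07450639 0.0767814  0.07813551]
top rect ((0.4520433843135834, 0.1193363144993782), (0.07695959508419037, 0.024186627939343452), 67.42420196533203)
mean [0.451355   0.11558469] range z 0.07946330380969752
screw 129 [0.47836726 0.1054718  0.02545684]
table z -0.0007987388357346137
housing ((0.5092102289199829, -0.050528958439826965), (0.23204049468040466, 0.18938292562961578), 75.84725189208984)
0.0768 4750 [ 0.51363606 -0.09960281  0.07740481] ((0.5020548105239868, -0.10313215851783752), 0.08903072774410248)
0.085 638 [ 0.5327504  -0.10863826  0.08803578] ((0.5386356115341187, -0.11311890184879303), 0.02034381963312626)
0.12 389 [ 0.53694578 -0.11447732  0.1250971 ] ((0.5395978093147278, -0.11492958664894104), 0.011609247885644436)
red 0.07 126 [ 0.58130269 -0.12591123  0.07765324] [278.41269841 280.11904762]
red 0.115 17 [ 0.5421053  -0.11259451  0.12598764] [277.47058824 265.88235294]
```

View pics/c2.png

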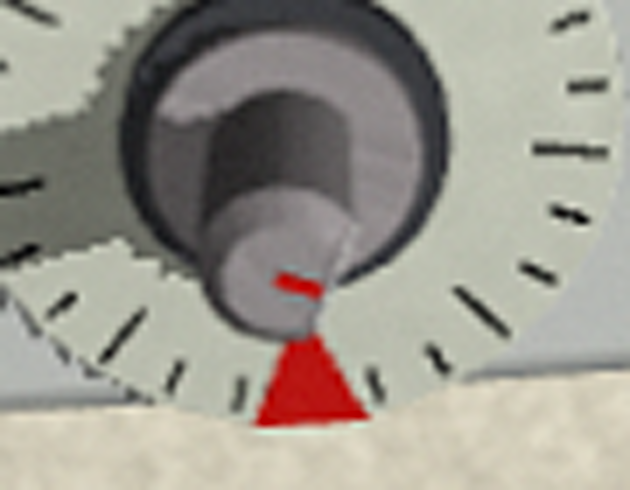

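```bash
python3 - <<'E'
import pickle
from h import *
P,im,dp=pickle.load(open("w2.pkl","rb"))
def yaw(a,z):
  X=onplane("wrist",np.array(a)/7+[235,225],z,P);d=X[1]-X[0];return np.degrees(np.arctan2(d[1],d[0])),X[:,:2].round(4).tolist()
print("line",yaw([(278,278),(320,291)],.127)); e=yaw([(314,335),(355,225)],.127);print("flat edge normal",e[0]-90,e)
X=onplane("wrist",np.array([(303,340),(255,425),(370,415)])/7+[235,225],.078,P)[:,:2];print("tri",X)
C,uv=cloud("wrist",dp,dp>0,P)
ax=np.array([.5392,-.114])
a=np.arctan2(*(X.mean(0)-ax)[::-1]);print(np.degrees(a))
for deg in(-16,):
  R=np.array([[np.cos(np.radians(deg)),np.sin(np.radians(deg))],[-np.sin(np.radians(deg)),np.cos(np.radians(deg))]])
  L=(C[:,:2]-ax)@R.T
  k=(C[:,2]>.07)&(C[:,2]<.0785)&(L[:,0]>-.2)&(L[:,0]<.07)&(abs(L[:,1])<.075)
  H=L[k];print(k.sum(),H.min(0),H.max(0),cv2.minAreaRect(H.astype(np.float32)))
  # side edges
  for s in(-1,1):
    xs=np.arange(-.13,.04,.01);ys=[np.percentile(s*H[abs(H[:,0]-x)<.005,1],98)*s if (abs(H[:,0]-x)<.005).sum()>9 else np.nan for x in xs]
    m=~np.isnan(ys);print("edge",s,np.degrees(np.arctan(np.polyfit(xs[m],np.array(ys)[m],1)[0]))+deg,np.round(ys,4))
# silhouettes of dial: ellipse fit by red/shoulder
m=(C[:,2]>.085)&(C[:,2]<.092)&(np.hypot(*(C[:,:2]-ax).T)<.025);print("shoulder",cv2.minAreaRect(C[m][:,:2].astype(np.float32)),C[m,2].mean())
m=(C[:,2]>.1255)&(C[:,2]<.135)&(np.hypot(*(C[:,:2]-ax).T)<.025);print("tip",m.sum(),C[m].mean(0),C[m,2].max())
E
```

```text
line (np.float64(50.741409399876865), [[0.5397, -0.1143], [0.5432, -0.11]])
flat edge normal 51.86873578772526 (np.float64(141.86873578772526), [[0.5489, -0.1128], [0.5361, -0.1028]])
tri [[ 0.57355277 -0.12323087]
 [ 0.58507111 -0.13528569]
 [ 0.58946587 -0.1180908 ]]
-14.853541232183414
19181 [-0.13797017 -0.0618955 ] [0.05022881 0.06139949] ((-0.04379270225763321, -0.00041703879833221436), (0.18804873526096344, 0.12301429361104965), 0.3543331027030945)
edge -1 -16.08115589622433 [-0.0584 -0.0584 -0.0586 -0.0586 -0.0588 -0.059  -0.0576 -0.0585 -0.0586
 -0.0587 -0.0584 -0.0592 -0.059  -0.0597 -0.0591 -0.0578 -0.0582]
edge 1 -15.29407300520102 [0.0566 0.0574 0.0577 0.057  0.0573 0.0582 0.0579 0.0573 0.0581 0.0578
 0.0577 0.0585 0.0585 0.0592 0.06   0.0589 0.0579]
shoulder ((0.5379254221916199, -0.1132347360253334), (0.03804328665137291, 0.03583792969584465), 61.58668899536133) 0.08802972220865511
tip 163 [ 0.53898261 -0.11482683  0.12622806] 0.12749981563869167
```

Emit:
{"op": "drive_tool", "data": {"motion": [[-0.03, -0.001, 0, 0.16], [-0.0556, -0.0015, 0, 0.325], [-0.0556, -0.0015, 0.05, 0.325], [-0.0556, -0.0015, 0.09, 0.325], [-0.0556, -0.0015, 0.09, 0.325]]}}

```text
t: 3.7
eef_pos: [0.5381, -0.1115, 0.147]
eef_rot: [[-0.782, 0.623, -0.005], [0.623, 0.782, 0.003], [0.005, -0.001, -1.0]]
wrist_force: [-0.9, -0.2, 0.6]
opening: 0.0884
grip_force: 0.0
```

```bash
python3 -c "
from h import *
s=manip.read_state();print(s['q'],s['eef_pos'],s['wrist_force']);R=s['eef_rot'];print(np.degrees(np.arctan2(R[1][1],R[0][1])))"; python3 shot.py w3; python3 tr.py w3; python3 -c "
import cv2;i=cv2.imread('pics/w3.png')[180:360,150:400];cv2.imwrite('pics/c3.png',cv2.resize(i,None,fx=3,fy=3,interpolation=cv2.INTER_CUBIC))"
```

```text
[-4.19996299e-01  4.65412841e-01  1.44174392e+00  2.85696364e-04
  1.23998354e+00 -1.31852096e+00] [ 0.53809066 -0.11153627  0.14699101] [-0.89141169 -0.22143975  0.56636784]
51.47648625770063
housing ((0.4974996745586395, -0.1023157611489296), (0.12269808351993561, 0.18827056884765625), 74.24730682373047)
0.0768 10358 [ 0.51632728 -0.09901973  0.0773955 ] ((0.5017233490943909, -0.10288926213979721), 0.08976530283689499)
0.085 1446 [ 0.53408294 -0.10773993  0.08809191] ((0.5380599498748779, -0.11534728109836578), 0.02167896181344986)
0.12 954 [ 0.5377456  -0.1141342   0.12522066] ((0.5399726629257202, -0.11456425487995148), 0.011212233453989029)
red 0.07 305 [ 0.5803816  -0.12563462  0.0778261 ] [297.1442623  273.67868852]
red 0.115 34 [ 0.54138162 -0.11278555  0.12619968] [277.88235294 253.05882353]
```

View pics/c3.png

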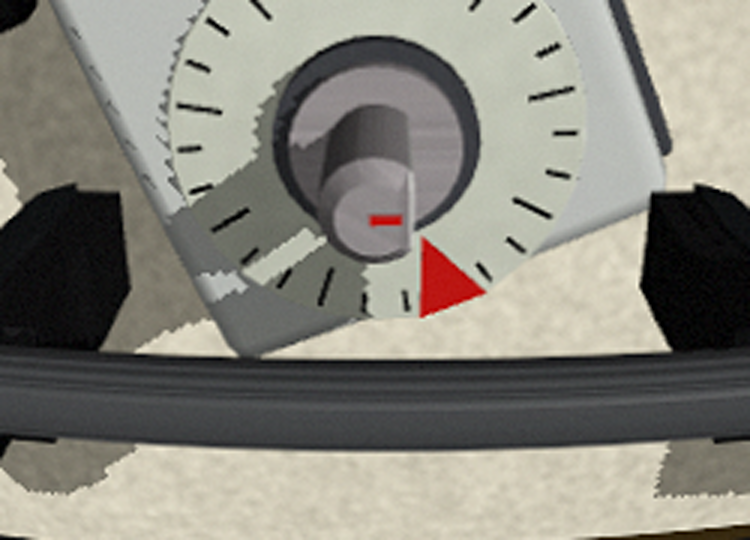

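The red line lies along the closing line and the flat faces tool +y, so the pinch yaw is right. I'll descend.

Emit:
{"op": "drive_tool", "data": {"motion": [[-0.001, 0, 0.02, 0], [-0.001, 0, 0.03, 0], [-0.001, 0, 0.03, 0]]}}

```text
t: 4.12
eef_pos: [0.5401, -0.1144, 0.1195]
eef_rot: [[-0.781, 0.624, 0.001], [0.624, 0.781, -0.0], [-0.001, 0.0, -1.0]]
wrist_force: [-0.3, 0.1, 0.4]
opening: 0.088
grip_force: 0.0
```

Emit:
{"op": "drive_tool", "data": {"motion": [[0, 0, 0.015, 0], [0, 0, 0.025, 0], [0, 0, 0.025, 0]]}}

```text
t: 4.5
eef_pos: [0.5395, -0.1147, 0.0929]
eef_rot: [[-0.781, 0.625, -0.002], [0.625, 0.781, 0.001], [0.002, -0.0, -1.0]]
wrist_force: [-0.5, 0.2, -1.1]
opening: 0.0883
grip_force: 0.0
```

Emit:
{"op": "drive_tool", "data": {"motion": [[0, 0, 0, 0], [0, 0, 0, 0], [0, 0, 0, 0], [0, 0, 0, 0], [0, 0, 0, 0]], "fingers": 0.0}}

```text
t: 5.12
eef_pos: [0.5399, -0.1148, 0.0938]
eef_rot: [[-0.781, 0.625, 0.0], [0.625, 0.781, -0.0], [-0.0, 0.0, -1.0]]
wrist_force: [0.4, -0.9, -0.4]
opening: 0.0403
grip_force: 0.0
```

Emit:
{"op": "drive_tool", "data": {"motion": [[0, 0, 0, 0], [0, 0, 0, 0], [0, 0, 0, 0], [0, 0, 0, 0]]}}

```text
t: 5.62
eef_pos: [0.5385, -0.1165, 0.0937]
eef_rot: [[-0.781, 0.625, -0.004], [0.625, 0.781, -0.003], [0.001, -0.004, -1.0]]
wrist_force: [-8.4, -9.8, 1.7]
opening: 0.0181
grip_force: 30.0
```

Gripped at 18.1 mm, so the pads are on the flat. Now I'll turn it 1.17 rad clockwise.

Emit:
{"op": "drive_tool", "data": {"motion": [[0.0003, -0.0017, 0, 0.14], [0.0005, -0.0017, 0, 0.28], [0.0007, -0.0016, 0, 0.42], [0.0009, -0.0015, 0, 0.56], [0.001, -0.0014, 0, 0.6]]}}

```text
t: 6.25
eef_pos: [0.5384, -0.1155, 0.0937]
eef_rot: [[-0.29, 0.957, 0.0], [0.957, 0.29, -0.0], [-0.001, 0.0, -1.0]]
wrist_force: [0.9, -1.0, -0.9]
opening: 0.0182
grip_force: 30.0
```

Emit:
{"op": "drive_tool", "data": {"motion": [[0.0003, 0, 0, 0.14], [0.0005, 0.0001, 0, 0.28], [0.0007, 0.0002, 0, 0.42], [0.0009, 0.0003, 0, 0.55], [0.001, 0.0003, 0, 0.571]]}}

```text
t: 6.88
eef_pos: [0.5389, -0.1146, 0.0937]
eef_rot: [[0.271, 0.962, 0.002], [0.962, -0.271, -0.001], [-0.0, 0.002, -1.0]]
wrist_force: [4.5, -2.0, -3.2]
opening: 0.0178
grip_force: 30.0
```

Emit:
{"op": "drive_tool", "data": {"motion": [[0, 0, 0, 0], [0, 0, 0, 0]]}}

```text
t: 7.12
eef_pos: [0.5389, -0.1146, 0.0937]
eef_rot: [[0.269, 0.963, 0.002], [0.963, -0.269, -0.001], [-0.0, 0.002, -1.0]]
wrist_force: [4.9, -1.3, -4.2]
opening: 0.0179
grip_force: 30.0
```

```bash
python3 -c "
from h import *
s=manip.read_state();print(s['q'],s['eef_pos'],s['wrist_force'],s['torque']);R=s['eef_rot'];print(np.degrees(np.arctan2(R[1][1],R[0][1])))"; python3 shot.py w4; python3 tr.py w4; python3 -c "
import cv2;i=cv2.imread('pics/w4.png')[150:350,130:430];cv2.imwrite('pics/c4.png',cv2.resize(i,None,fx=2.6,fy=2.6,interpolation=cv2.INTER_CUBIC))"
```

```text
[-4.24468023e-01  5.29012409e-01  1.50912279e+00  1.29218437e-04
  1.10175533e+00 -1.51824559e-01] [ 0.53890625 -0.1145803   0.09371298] [ 4.91005481 -1.30391237 -4.16310682] [-0.31388461 -0.62130611  0.08097835]
-15.624653860741418
housing ((0.49758994579315186, -0.10214252769947052), (0.1225353255867958, 0.1875823587179184), 74.54473876953125)
0.0768 11035 [ 0.53262739 -0.0883672   0.077421  ] ((0.5023207068443298, -0.10441440343856812), 0.08898578584194183)
0.085 1206 [ 0.54338565 -0.10164319  0.08818677] ((0.5415367484092712, -0.10345476865768433), 0.018373703584074974)
0.12 2493 [ 0.54075736 -0.10761411  0.12567083] ((0.5416117906570435, -0.10312069952487946), 0.024418223649263382)
red 0.07 542 [ 0.58047551 -0.12491353  0.0778322 ] [356.44649446 248.60147601]
red 0.115 45 [ 0.54254263 -0.11454673  0.12635435] [287.66666667 297.97777778]
```

View pics/c4.png

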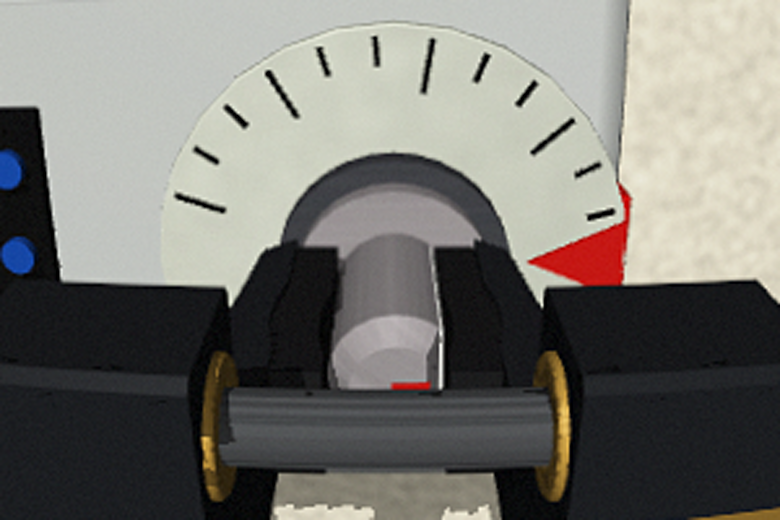

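The fingers are on the flat and the flat faces the red triangle. Now release, rise and go above the yellow handle.

Emit:
{"op": "drive_tool", "data": {"motion": [[0, 0, 0, 0], [0, 0, 0, 0], [0, 0, 0, 0], [0, 0, -0.05, 0], [0, 0, -0.1, 0]], "fingers": 0.088}}

```text
t: 7.8
eef_pos: [0.5379, -0.1141, 0.1948]
eef_rot: [[0.271, 0.963, -0.001], [0.963, -0.271, 0.001], [0.0, -0.001, -1.0]]
wrist_force: [0.5, 0.7, 1.0]
opening: 0.066
grip_force: 0.0
```

Emit:
{"op": "drive_tool", "data": {"motion": [[0.045, -0.03, 0, 0.115], [0.09, -0.065, 0, 0.115], [0.14, -0.1, 0, 0.115], [0.19, -0.136, 0, 0.115], [0.202, -0.146, 0, 0.115]]}}

```text
t: 8.43
eef_pos: [0.451, 0.1222, 0.194]
eef_rot: [[0.377, 0.926, -0.0], [0.926, -0.377, 0.0], [0.0, -0.0, -1.0]]
wrist_force: [0.6, -0.9, 0.1]
opening: 0.0881
grip_force: 0.0
```

Emit:
{"op": "drive_tool", "data": {"motion": [[0, 0, 0, 0], [0, 0, 0, 0]]}}

```text
t: 8.68
eef_pos: [0.4533, 0.1187, 0.1937]
eef_rot: [[0.381, 0.924, 0.0], [0.924, -0.381, -0.0], [-0.0, 0.0, -1.0]]
wrist_force: [0.2, 0.3, 0.5]
opening: 0.0879
grip_force: 0.0
```

```bash
python3 -c "
from h import *
s=manip.read_state();print(s['wrist_force']);R=s['eef_rot'];print(np.degrees(np.arctan2(R[1][1],R[0][1])))"; python3 shot.py w5; python3 hm.py w5
```

```text
[0.22515788 0.29200044 0.51961438]
-22.421894905107305
2082 [0.07287627 0.07676763 0.07809463]
top rect ((0.452755331993103, 0.11987167596817017), (0.07599642127752304, 0.022763852030038834), 68.17754364013672)
mean [0.4538264  0.12204295] range z 0.07939402863525602
screw 167 [0.48072312 0.10954339 0.02578911]
table z -0.0007102622110537471
```

View pics/w5.png

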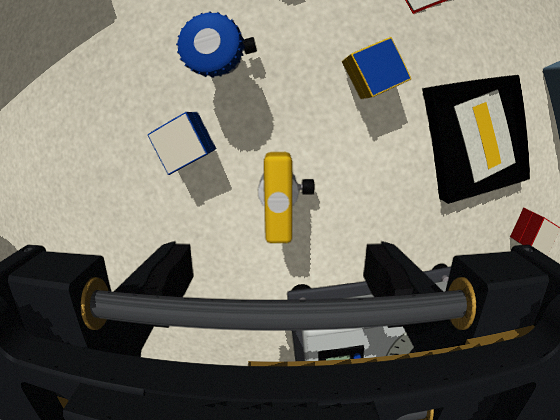

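Lined up over the yellow bar at (278,198), screw on tool +y, neighbours clear. I'll descend and grip.

Emit:
{"op": "drive_tool", "data": {"motion": [[0.0007, -0.001, 0.04, 0], [0.0007, -0.001, 0.08, 0], [0.0007, -0.001, 0.12, 0], [0.0007, -0.001, 0.145, 0], [0.0007, -0.001, 0.145, 0]], "fingers": 0.055}}

```text
t: 9.35
eef_pos: [0.4517, 0.1198, 0.0475]
eef_rot: [[0.382, 0.924, -0.004], [0.924, -0.382, -0.0], [-0.001, -0.003, -1.0]]
wrist_force: [1.0, -0.7, 0.9]
opening: 0.0547
grip_force: 0.0
```

Emit:
{"op": "drive_tool", "data": {"motion": [[0, 0, 0, 0], [0, 0, 0, 0], [0, 0, 0, 0], [0, 0, 0, 0], [0, 0, 0, 0]], "fingers": 0.0}}

```text
t: 9.98
eef_pos: [0.4525, 0.1209, 0.0493]
eef_rot: [[0.38, 0.925, 0.002], [0.925, -0.38, 0.0], [0.001, 0.002, -1.0]]
wrist_force: [2.3, -0.5, 6.5]
opening: 0.0237
grip_force: 29.7
```

Emit:
{"op": "drive_tool", "data": {"motion": [[0, 0, -0.03, 0], [0, 0, -0.07, 0], [0, 0, -0.11, 0], [0, 0, -0.14, 0], [0, 0, -0.14, 0]]}}

```text
t: 10.6
eef_pos: [0.4522, 0.1209, 0.1897]
eef_rot: [[0.38, 0.925, 0.003], [0.925, -0.38, 0.0], [0.001, 0.003, -1.0]]
wrist_force: [0.2, 1.1, -3.0]
opening: 0.0238
grip_force: 29.8
```

Emit:
{"op": "drive_tool", "data": {"motion": [[0, 0, 0, 0], [0, 0, 0, 0]]}}

```text
t: 10.85
eef_pos: [0.4512, 0.1208, 0.1873]
eef_rot: [[0.38, 0.925, -0.003], [0.925, -0.38, -0.0], [-0.001, -0.003, -1.0]]
wrist_force: [-0.0, 0.7, -3.7]
opening: 0.0241
grip_force: 29.8
```

Emit:
{"op": "drive_tool", "data": {"motion": [[0, 0, -0.02, 0], [-0.04, 0.037, -0.02, -0.05], [-0.08, 0.074, -0.02, -0.118], [-0.12, 0.112, -0.02, -0.118], [-0.15, 0.14, -0.02, -0.118]]}}

```text
t: 11.48
eef_pos: [0.5246, -0.0732, 0.2074]
eef_rot: [[0.27, 0.963, -0.002], [0.963, -0.27, 0.001], [0.0, -0.002, -1.0]]
wrist_force: [0.5, -0.3, -3.5]
opening: 0.0236
grip_force: 29.8
```

```bash
python3 - <<'E'
from h import *
s=manip.read_state();R=np.array(s['eef_rot']);p=np.array(s['eef_pos']);print(p,s['t'],np.degrees(np.arctan2(R[1][1],R[0][1])))
d=R.T@(np.array([.5408,-.1139,p[2]])-p);print("to go",d)
E
```

```text
[ 0.5246236  -0.07322957  0.20744883] 11.475 -15.653190132997429
to go [-3.47974452e-02  2.65498492e-02 -5.83613501e-05]
```

Emit:
{"op": "drive_tool", "data": {"motion": [[-0.015, 0.012, 0, 0], [-0.03, 0.024, 0, 0], [-0.033, 0.0265, 0, 0], [-0.033, 0.0265, 0, 0], [-0.033, 0.0265, 0, 0]]}}

```text
t: 12.1
eef_pos: [0.5408, -0.1091, 0.2089]
eef_rot: [[0.268, 0.964, -0.0], [0.964, -0.268, 0.0], [0.0, -0.0, -1.0]]
wrist_force: [-0.2, 0.2, -3.7]
opening: 0.0235
grip_force: 29.8
```

```bash
python3 - <<'E'
from h import *
s=manip.read_state();R=np.array(s['eef_rot']);p=np.array(s['eef_pos']);print(p,s['t'],np.degrees(np.arctan2(R[1][1],R[0][1])))
print("to go",R.T@(np.array([.5408,-.1139,p[2]])-p))
out=[]
for cam in("scene","side"):
  im,dp=manip.snapshot(cam);c=proj(cam,[[.54,-.115,.14]])[0].astype(int)
  i=im[max(c[1]-50,0):c[1]+50,c[0]-50:c[0]+50];out.append(cv2.resize(i,(395,395),interpolation=cv2.INTER_CUBIC))
cv2.imwrite("pics/c6.png",np.hstack(out))
E
python3 shot.py w6
```

```text
[ 0.54082712 -0.10913734  0.20888305] 12.1 -15.527039253507139
to go [-4.59610709e-03  1.24879831e-03 -7.52207887e-07]
```

View pics/c6.png

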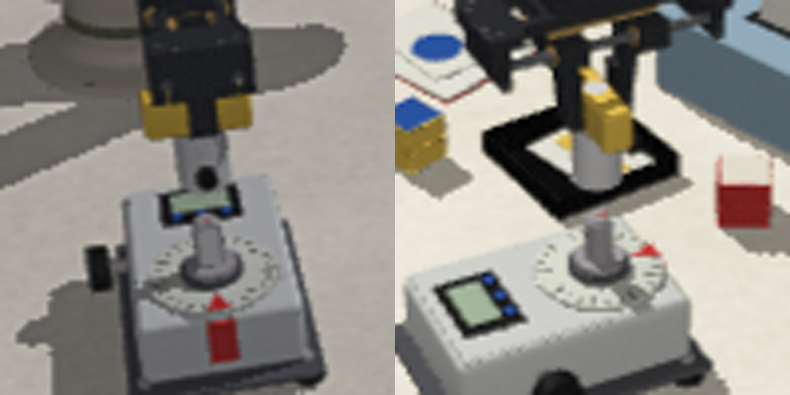

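Emit:
{"op": "drive_tool", "data": {"motion": [[-0.0046, 0.0012, 0, 0], [-0.0046, 0.0012, 0.01, 0], [-0.0046, 0.0012, 0.02, 0], [-0.0046, 0.0012, 0.02, 0], [-0.0046, 0.0012, 0.02, 0]]}}

```text
t: 12.88
eef_pos: [0.541, -0.1148, 0.1888]
eef_rot: [[0.269, 0.963, -0.0], [0.963, -0.269, -0.0], [-0.0, 0.0, -1.0]]
wrist_force: [0.1, -0.6, -2.9]
opening: 0.0238
grip_force: 29.8
```

```bash
cat > rel.py <<'E'
from h import *
from scipy.optimize import least_squares
s=manip.read_state();R=np.array(s['eef_rot']);p=np.array(s['eef_pos']);print(p,s['t'],"to go",R.T@(np.array([.5408,-.1139,p[2]])-p))
ub=p[2]-.049
for cam in("scene","side"):
  im,dp=manip.snapshot(cam);C,uv=cloud(cam,dp,dp>0)
  res=[]
  for lo,hi,r in((ub+.004,ub+.036,.0195),(.095,min(.121,ub-.003),.011)):
    k=(C[:,2]>lo)&(C[:,2]<hi)&(np.hypot(C[:,0]-.5406,C[:,1]+.1145)<.03)
    f=lambda c:np.hypot(C[k,0]-c[0],C[k,1]-c[1])-r
    q=least_squares(f,[.5406,-.1145],loss="soft_l1",f_scale=.001);res.append(q.x);print(cam,k.sum(),q.x.round(4),np.abs(q.fun).mean().round(5) if 0 else np.median(np.abs(f(q.x))).round(4))
  d=res[1]-res[0];print("shaft-hub in tool",(R.T@np.r_[d,0]).round(4))
E
python3 rel.py
```

```text
[ 0.54102439 -0.11477417  0.1887616 ] 12.875 to go [ 7.81780035e-04 -4.50929787e-04 -3.15952823e-08]
scene 109 [ 0.5407 -0.117 ] 0.001
scene 55 [ 0.5384 -0.1144] 0.0012
shaft-hub in tool [ 0.0019 -0.0029 -0.    ]
side 108 [ 0.5428 -0.1182] 0.0012
side 51 [ 0.5411 -0.1163] 0.001
shaft-hub in tool [ 0.0014 -0.0022 -0.    ]
```

```bash
cat > rel2.py <<'E'
from h import *
from scipy.optimize import least_squares
s=manip.read_state();R=np.array(s['eef_rot']);p=np.array(s['eef_pos']);print(p,s['t'])
ub=p[2]-.049
for cam in("scene","side","wrist"):
  P=manip.camera_params(cam);dps=[];cs=[]
  for _ in range(4):
    im,dp=manip.snapshot(cam);cs.append(cloud(cam,dp,dp>0,P)[0])
  C=np.vstack(cs);L=(C-p)@R   # tool frame
  out=[]
  for lo,hi,r,ym in((ub+.003,ub+.042,.0195,.012),(.094,min(.121,ub-.003),.011,.005)):
    c=np.array([0,0.])
    for _ in range(3):
      k=(C[:,2]>lo)&(C[:,2]<hi)&(np.hypot(*(L[:,:2]-c).T)<r+.004)&(np.hypot(*(L[:,:2]-c).T)>r-.004)&(L[:,1]-c[1]<ym)
      if k.sum()<30: break
      c=least_squares(lambda c:np.hypot(*(L[k,:2]-c).T)-r,c,loss="soft_l1",f_scale=.001).x
    out.append(c);print(cam,k.sum(),"tool xy",c.round(4))
  print("  shaft-hub",(out[1]-out[0]).round(4))
E
python3 rel2.py
```

```text
[ 0.54110327 -0.11480937  0.18902   ] 12.975
scene 108 tool xy [-0.0022 -0.0012]
scene 17 tool xy [-0.0003 -0.0024]
  shaft-hub [ 0.0018 -0.0012]
side 470 tool xy [-0.0029  0.002 ]
side 198 tool xy [-0.0015  0.001 ]
  shaft-hub [ 0.0014 -0.001 ]
wrist 54 tool xy [-0.0013  0.0004]
wrist 0 tool xy [0. 0.]
  shaft-hub [ 0.0013 -0.0004]
```

Both estimates agree: shift +1.2 mm in tool x and −0.7 mm in y. I'll start the insertion gently.

Emit:
{"op": "drive_tool", "data": {"motion": [[0.0012, -0.0007, 0, 0], [0.0012, -0.0007, 0.006, 0], [0.0012, -0.0007, 0.011, 0], [0.0012, -0.0007, 0.015, 0], [0.0012, -0.0007, 0.015, 0]]}}

```text
t: 14.2
eef_pos: [0.5405, -0.1134, 0.1733]
eef_rot: [[0.269, 0.963, -0.001], [0.963, -0.269, 0.0], [0.0, -0.001, -1.0]]
wrist_force: [-0.6, 0.4, -3.0]
opening: 0.024
grip_force: 29.8
```

Emit:
{"op": "drive_tool", "data": {"motion": [[0, 0, 0.002, 0], [0, 0, 0.004, 0], [0, 0, 0.006, 0], [0, 0, 0.006, 0]]}}

```text
t: 14.7
eef_pos: [0.5405, -0.1134, 0.1676]
eef_rot: [[0.269, 0.963, -0.0], [0.963, -0.269, 0.0], [0.0, -0.0, -1.0]]
wrist_force: [-0.3, -0.3, -2.2]
opening: 0.0237
grip_force: 29.8
```

Emit:
{"op": "drive_tool", "data": {"motion": [[0, 0, 0.004, 0], [0, 0, 0.008, 0], [0, 0, 0.012, 0], [0, 0, 0.015, 0], [0, 0, 0.015, 0]]}}

```text
t: 15.32
eef_pos: [0.5405, -0.1134, 0.1525]
eef_rot: [[0.269, 0.963, -0.0], [0.963, -0.269, 0.0], [0.0, -0.0, -1.0]]
wrist_force: [-0.0, -0.1, -3.2]
opening: 0.0239
grip_force: 29.8
```

Emit:
{"op": "drive_tool", "data": {"motion": [[0, 0, 0.003, 0], [0, 0, 0.006, 0], [0, 0, 0.009, 0], [0, 0, 0.011, 0], [0, 0, 0.011, 0]]}}

```text
t: 15.95
eef_pos: [0.5405, -0.1134, 0.1416]
eef_rot: [[0.269, 0.963, -0.0], [0.963, -0.269, 0.0], [0.0, -0.0, -1.0]]
wrist_force: [-0.2, -0.7, -2.9]
opening: 0.0235
grip_force: 29.8
```

Emit:
{"op": "drive_tool", "data": {"motion": [[0, 0, 0.001, 0], [0, 0, 0.002, 0], [0, 0, 0.0025, 0], [0, 0, 0.0025, 0], [0, 0, 0.0025, 0]]}}

```text
t: 16.58
eef_pos: [0.5406, -0.1134, 0.1393]
eef_rot: [[0.269, 0.963, 0.0], [0.963, -0.269, -0.0], [-0.0, 0.0, -1.0]]
wrist_force: [0.8, -0.0, -3.3]
opening: 0.0234
grip_force: 29.8
```

Emit:
{"op": "drive_tool", "data": {"motion": [[0, 0, 0.0005, 0], [0, 0, 0.001, 0], [0, 0, 0.001, 0], [0, 0, 0.001, 0]]}}

```text
t: 17.08
eef_pos: [0.5406, -0.1134, 0.1383]
eef_rot: [[0.269, 0.963, 0.0], [0.963, -0.269, -0.0], [0.0, 0.0, -1.0]]
wrist_force: [-0.8, 0.1, -1.1]
opening: 0.0239
grip_force: 29.8
```

Emit:
{"op": "drive_tool", "data": {"motion": [[0, 0, 0.0005, 0], [0, 0, 0.0005, 0], [0, 0, 0.0005, 0], [0, 0, 0.0005, 0]]}}

```text
t: 17.58
eef_pos: [0.5408, -0.1135, 0.1382]
eef_rot: [[0.269, 0.963, 0.001], [0.963, -0.269, -0.0], [-0.0, 0.001, -1.0]]
wrist_force: [-1.1, 0.7, 5.5]
opening: 0.0239
grip_force: 29.7
```

Emit:
{"op": "drive_tool", "data": {"motion": [[0, 0, 0.0003, 0], [0, 0, 0.0005, 0], [0, 0, 0.0005, 0], [0, 0, 0.0005, 0]]}}

```text
t: 18.08
eef_pos: [0.5409, -0.1135, 0.1381]
eef_rot: [[0.269, 0.963, 0.001], [0.963, -0.269, -0.001], [-0.0, 0.001, -1.0]]
wrist_force: [-1.6, 1.6, 7.9]
opening: 0.0238
grip_force: 29.8
```

Emit:
{"op": "drive_tool", "data": {"motion": [[0, 0, 0.0002, 0], [0, 0, 0.0002, 0], [0, 0, 0.0002, 0], [0, 0, 0.0002, 0]]}}

```text
t: 18.58
eef_pos: [0.5409, -0.1136, 0.1381]
eef_rot: [[0.269, 0.963, 0.002], [0.963, -0.269, -0.001], [-0.0, 0.002, -1.0]]
wrist_force: [-1.8, 0.6, 9.6]
opening: 0.0238
grip_force: 29.8
```

```bash
python3 - <<'E'
from h import *
out=[];F=[]
for cam in("scene","side"):
  im,dp=manip.snapshot(cam);c=proj(cam,[[.54,-.115,.12]])[0].astype(int)
  out.append(cv2.resize(im[c[1]-45:c[1]+45,c[0]-45:c[0]+45],(395,395),interpolation=cv2.INTER_CUBIC))
  for _ in range(5): manip.snapshot("wrist");F.append(manip.read_state()["wrist_force"])
cv2.imwrite("pics/c7.png",np.hstack(out));print(np.mean(F,0),np.std(F,0),F[-1],manip.read_state()["eef_pos"])
E
```

```text
[-1.59437444  1.33908628  9.453024  ] [0.33660973 0.61200183 0.52968268] [-1.88186101  1.28898676  9.68005135] [ 0.54094385 -0.11356647  0.13807401]
```

View pics/c7.png

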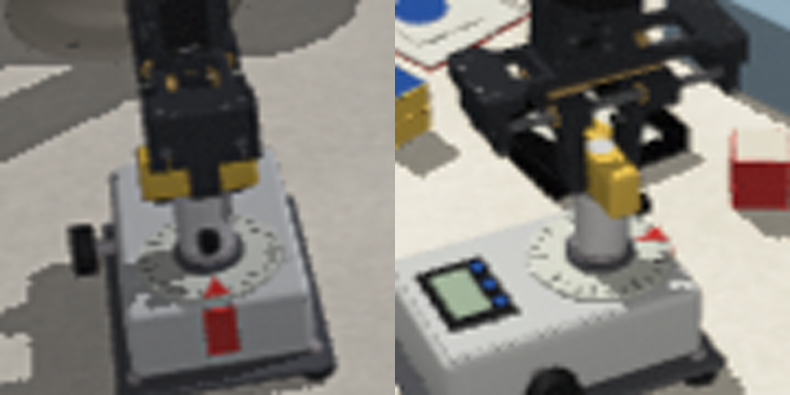

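The handle is seated on the shoulder with its screw over the red mark. The press reads 9.5 N, steady.

```bash
python3 -c "
from cell import manip
print(manip.job_done())"
```

```text
the job is handed in; nothing more can be done
None
```

The yellow bar handle is fully down on the shaft with its thumbscrew over the flat, facing the red neutral mark; the arm is still gripping it and pressing down at about 9.5 N, and the job is handed in (no verdict was reported back).

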